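# Load the sample bay and latch its guard gate

## Task

The crate of sample bottles is half out of its bay beside the spectrometer and one bottle is still standing on the bench: set that bottle down gently, upright, in the crate's empty cell and push the crate fully home against the back of the bay. Then swing the guard gate shut, raising its pivoting latch bar so that it passes over the striker lip, and let the bar drop fully into the catch. Leave the gate closed and latched and all bottles upright, and do not knock or shift the other things on the bench.

Things in the scene. Friction and masses are not known exactly. Their poses are not given: they have to be found in the camera images.
- bay: Fixed white sample bay. Origin on the bench at the middle of its front opening, in the closed gate's plane; +x into the bay (away from the robot), +y left, z up. Floor top at z = 6 mm, from x = -100 (apron in front) to 162, y +-118. Side walls from x = 8 to 158, inner faces at y = +-72, top z = 60. Posts 20 mm deep at x = 16: hinge post y = -90, top z = 110; latch post y = 98, top z = 96.
- backstop (a point): Foot of the bay's back stop, at the middle of its inner face (bay frame x = 152, y = 0, z = 6 mm); the stop's top is at z = 80. Axes as the bay's. The crate is home when its back wall touches this face.
- crate: Loose grey plastic crate on the bay floor, 136 x 136 mm, 70 high, walls and floor 4; 2 x 2 cells, each 62 x 62, centred at x, y = +-33. Origin: centre of its underside, axes as the bay's. Starts jutting 56 to 90 mm out of the opening; home, its origin is at x = 84 in the bay frame, front wall 13 mm clear of the shut gate. 4 mm play each side. One cell, varying, is empty. About 0.7 kg loaded.
- bottle: The sample bottle that starts outside the crate, on the bench in one of four places round the bay. White plastic, 50 mm diameter up to z = 68, narrower neck, screw cap 34 mm in diameter from z = 81 to 105 (its top). About 0.11 kg. Origin: centre of its underside, z up. Same as the three in the crate; beaker, reagent jar and wash bottle stand in the other three places.
- bottle1: Sample bottle like the loose one, standing in a cell of the crate from the start. Origin: centre of its underside.
- bottle2: Another sample bottle standing in a cell of the crate. Origin: centre of its underside.
- bottle3: Another sample bottle standing in a cell of the crate. Origin: centre of its underside.
- gate (a joint): Guard gate angle, rad: 0 shut (stop), grows as it swings towards the robot about the upright hinge axis (its free edge goes to the bay's -x), up to 2.0; starts 1.5 to 1.95. Friction about 0.03 N m: stays where left. Clear panel in an 8 mm thick frame, 9 to 177 mm from the axis, z = 16 to 102. The crate blocks it unless home. With the bar level, the bar strikes the striker lip at about 0.09 rad.
- hinge (a point): Point on the gate's hinge axis at bench height (bay frame x = 0, y = -90 mm), axes as the bay's. When shut the gate runs from here along +y.
- latch (a joint): Latch bar angle about its pivot on the gate, rad: 0 level (rests on a stop by its weight), grows as the nose rises and the thumb plate sinks, to a stop at 0.45. Steel bar 8 mm thick, 16 high, 11 to 19 mm out from the gate's middle plane, pivot 100 mm from the hinge axis at z = 88; nose end 108 mm past the pivot. Clears the lip above about 0.17. Needs about 1 N on the plate; let go, it falls level.
- thumb (a point): Middle of the top of the thumb plate, the flat tail of the latch bar on the gate's outer face: 36 mm along the gate, 6 to 44 mm out from the gate's middle plane, 5 thick. This point is 45 mm from the hinge axis along the gate, 25 mm out, z = 99 when level. Pressing raises the nose; the gate then follows the pressing tip by friction, or push its face. Axes as the bay's when gate and bar are at 0.
- nose (a point): Underside of the bar's nose, 94 mm past the pivot, at the place that lies in the catch when latched; z = 80 mm when level. Axes turn with bar and gate.
- catch (a point): Where the underside of the nose lies when latched, in the steel catch on the front of the latch post (bay frame x = -17, y = 104, z = 80 mm). The catch is a slot 20 mm long in y, open at the top and both ends: seat 2 mm below the bar, back leg behind it, striker lip in front with 4 mm play. Axes as the bay's.
- lip (a point): Top middle of the striker lip, the front wall of the catch (bay frame x = -26, y = 104, z = 94 mm): 6 mm thick, 20 long, 14 mm higher than the underside of the level bar. Square-faced, no ramp: the bar must be raised to pass over it.
- beaker: Bystander: glass beaker, 68 mm diameter, 92 mm high. Origin: centre of its underside.
- reagent: Bystander: amber glass jar with a black lid, 64 mm diameter, 85 mm high. Origin: centre of its underside.
- wash: Bystander: wash bottle, 60 mm diameter, 134 mm high to its cap, thin bent spout to 156 mm. Origin: centre of its underside.
- tipbox: Bystander: pipette-tip box 85 x 120 mm, 66 mm high, behind the bay. Origin: centre of its underside.
- dish: Bystander: white porcelain dish, 84 mm diameter, 34 mm high, behind the bay. Origin: centre of its underside.
- canister: Bystander: small aluminium can, 54 mm diameter, 75 mm high, to the left of the bay. Origin: centre of its underside.
Things that resemble listed ones, but are neither listed nor needed, are in the scene too. Leave any green, purple or yellow look-alike of the crate alone.

How it is judged:
By the outcome, as a careful person would: the job done as asked, in the order asked, and still so for the second after the job is handed in, with the robot touching nothing.
It also fails if it takes over 64 s, if anything falls off the work surface, if the arm or the gripper's body presses on something with over 40 N, if the wrist force passes 120 N, or if a joint passes its speed limit or range.

## Robot

A 6-joint arm with a two-finger parallel gripper is mounted at the origin on the work surface. World frame = base frame: x ahead of the robot, y to its left, z up, the work surface at z = 0. Lengths are in m, angles in degrees, forces in N, time in s.
With the tool pointing down it reaches from about 0.25 to 0.725 m from the base axis. Payload 9.7 kg.
Tool frame: the origin (TCP) lies midway between the tips of the shut fingers; the grasp point (between the pads) lies 19 mm behind it (grip_point_offset is the distance from the TCP to the grasp point, in m); y points along the fingers, z is the direction in which the jaws open and shut, and the axes are right-handed (so a half turn about y gives the same grasp; the last joint's range is limited). The gripper opens to 85 mm and grips with 20 to 120 N. Pads are 22 mm wide; open, the fingers measure 114 mm over their backs; the gripper's body (76 mm by 85 mm) begins 54 mm behind the grasp point. The pads swing forward as they close: fully open they stand 13 mm farther back than shut.
Start: joints at [66.921, 4.979, 10.078, 95.1, 0, 90], TCP at [0.216, 0.506, 0.231] pointing down, gripper open.
Joint ranges: [-179.16, 179.16], [-48.56, 103.87], [-65.8, 70.77], [-126.05, 130.52], [-82.76, 87.17], [-180, 180]. Speed limits (degrees/s): [127.2, 127.2, 147.25, 180, 180, 180].

## Interface

Orientations are given as [roll, pitch, yaw] about the fixed x, y, z axes, in that order (R = Rz(yaw) Ry(pitch) Rx(roll)).
In Python, from workcell import get_obs, camera, job_done, grip_point_offset gives the robot as it stands.
- The arm moves only by the tool move_arm, never from a script. Its argument "deltas" is a list that holds one entry, the list of rows, each a list of 4 numbers: the shift along the tool's x, y, z in m, then the turn about the tool's y in degrees. A call has 1 to 5 rows; each row is the pose to reach, as a shift and turn from the pose commanded when the call began, along the tool's axes at that moment; what a row does not reach only later rows make up. A row lasts 1/10 s, in which the tool goes at most 50 mm and 8.59 degrees, less where a joint would pass 70% of its speed; a pose out of reach is approached as far as the arm can. A call with a gripper value outside its range is refused whole. "claw" is the finger opening in m, from 0 to 0.0854, set as the call begins (left out, the last holds). The fingers move at their own pace and stop on an object; "newtons" is the grip in N (left out, the last holds). Time passes only in rows, so rows that repeat a pose let the fingers close. It gives the time, the measured TCP pose, the force and the opening at its end, in the units of the state.
- get_obs(): the state, without advancing time (a new reading comes with each control period).
- camera(name): name is "scene" or "top"; returns a dict with "color" (384x512x3 uint8, blue, green, red), "range_z" (384x512 float32, m along the optical axis (not along the pixel's ray), 0 where there is no reading), "fx", "fy", "cx", "cy" (pixels), "k1" (the pictures are not rectified: a ray, as slopes to the right and down, at radius r is drawn at 1 + k1 r^2 times it, then the intrinsics apply), "T" (4x4, takes a point from camera to world coordinates). Camera axes: x right, y down, z forward; pixel columns grow to the right and rows downward; lengths in m; the calibration is good to about 2 mm. A picture is of the moment at which its call begins.
- job_done(): hands the job in, once; it reports no verdict.
The state is a dict: "time": time; "q": joint angles; "qd": joint speeds; "joint_efforts": joint torques, N m; "ee_pos": TCP position; "tcp_rot": TCP orientation; "wrist_force": force on the tool from outside, world axes, zero at the start; "torque": the same for the moment, N m; "opening": finger opening in m.
Only numpy, scipy, OpenCV 4.12 (cv2) and the standard library are available. Lean on these libraries where they do the work, as an engineer would, in place of code of your own. Each camera call takes 0.05 s, during which the arm holds its last target. There are 200 camera calls.

## Working session

There is one attempt and no reset: what is moved stays moved. The work goes in short steps, Python scripts to look and compute and a tool call to move; the robot and the scene stay as the last step left them, time stands still between calls to the robot, and variables do not carry over. Pictures are saved under pics/ and viewed, about 8 in all and at most 12, crops included, and the job is handed in when it is done.

Besides the shell and the picture viewer there is one more tool, called after "Emit:" in YAML: its name, and indented under it one key for each argument. move_arm: Moves the arm, as the interface text tells. Its arguments: {"type":"object","properties":{"deltas":{"type":"array"},"claw":{"type":"number"},"newtons":{"type":"number"}},"required":["deltas"]}

```bash
ls; mkdir -p pics
cat > h.py <<'E'
import numpy as np, cv2
from workcell import get_obs, camera, job_done, grip_point_offset
def ray(c,u,v):
    K=np.array([[c['fx'],0,c['cx']],[0,c['fy'],c['cy']],[0,0,1]])
    d=np.array([(u-c['cx'])/c['fx'],(v-c['cy'])/c['fy']]); s=d.copy()
    for _ in range(20): s=d/(1+c['k1']*(s@s))
    return c['T'][:3,3], c['T'][:3,:3]@np.array([s[0],s[1],1])
def onplane(c,u,v,z):
    o,d=ray(c,u,v); return o+d*(z-o[2])/d[2]
def bydepth(c,u,v):
    o,d=ray(c,u,v); return o+d*c['range_z'][int(v),int(u)]
def cloud(c):
    H,W=c['range_z'].shape
    U,V=np.meshgrid(np.arange(W),np.arange(H))
    d=np.stack([(U-c['cx'])/c['fx'],(V-c['cy'])/c['fy']],-1); s=d.copy()
    for _ in range(20): s=d/(1+c['k1']*(s**2).sum(-1,keepdims=True))
    p=np.concatenate([s,np.ones((H,W,1))],-1)*c['range_z'][...,None]
    return p@c['T'][:3,:3].T+c['T'][:3,3]
E
python3 - <<'E'
from h import *
import pickle
for n in ('scene','top'):
    c=camera(n); pickle.dump(c,open(n+'0.pkl','wb'))
    cv2.imwrite(f'pics/{n}0.png',cv2.resize(c['color'],(800,600)) )
    print(n,c['fx'],c['cx'],c['cy'],c['k1'],np.round(c['T'],3).tolist())
o=get_obs(); print({k:np.round(v,3).tolist() for k,v in o.items()}, grip_point_offset)
E
```

```text
pics
scene 360.5948130098349 257.5020217454821 194.84691233898326 0.021471121520373643 [[0.424, 0.479, -0.769, 1.152], [0.906, -0.21, 0.369, -0.301], [0.015, -0.852, -0.523, 0.533], [0.0, 0.0, 0.0, 1.0]]
top 359.01074715831874 255.4286771617922 199.8554850176067 -0.011161258697880087 [[-0.013, -0.998, 0.053, 0.466], [-1.0, 0.013, -0.007, -0.003], [0.006, -0.053, -0.999, 0.968], [0.0, 0.0, 0.0, 1.0]]
{'time': 0.1, 'q': [66.923, 5.007, 10.038, 95.099, -0.002, 90.001], 'qd': [0.064, -0.001, 0.053, -0.11, -0.053, -0.069], 'joint_efforts': [-0.001, -52.156, 46.566, 0.016, -0.0, -0.0], 'ee_pos': [0.216, 0.506, 0.231], 'tcp_rot': [-90.069, -0.002, -23.078], 'wrist_force': [-0.138, -0.522, 1.366], 'torque': [-0.003, 0.009, -0.023], 'opening': 0.086} 0.0187
```

View pics/scene0.png

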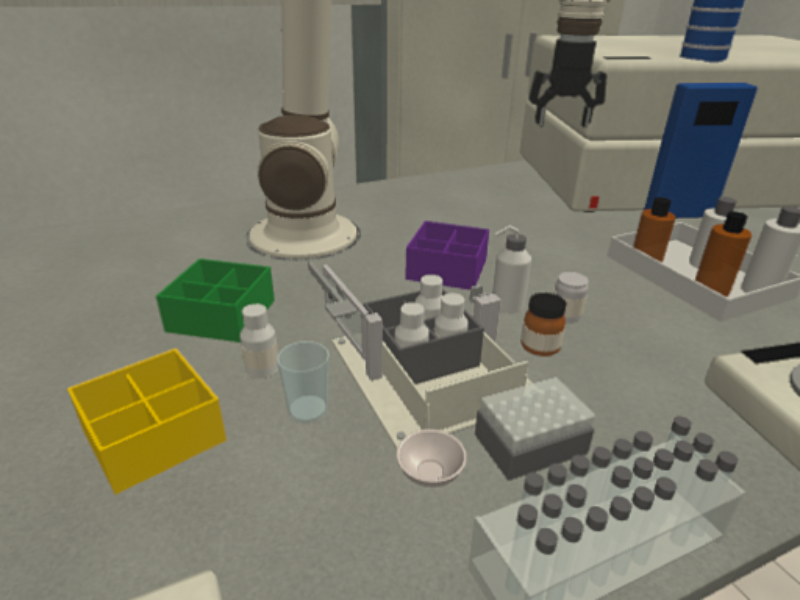

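View pics/top0.png

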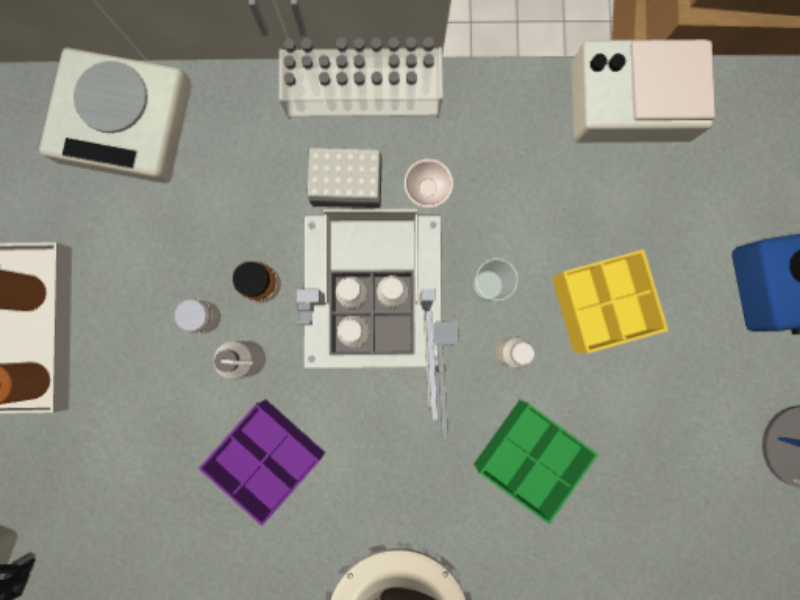

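Scene: white screw-cap bottle at (258,340), beaker (304,378), wash bottle (512,272), reagent jar (545,325), can (571,297). The top view shows the bottle at (517,352), wash (232,360), can (195,316), crate empty cell front-right (393,333), gate open at (432,360). The candidates for the loose bottle are (517,352), (232,360) and (195,316). (517,352) fits, since it has the same screw cap as those in the crate, while the other two have a spout and a wide lid. I'll confirm that in an enlarged crop and measure it.

Run:
```python
from h import *
import pickle
c=pickle.load(open('top0.pkl','rb')); s=pickle.load(open('scene0.pkl','rb'))
cv2.imwrite('pics/crop1.png',cv2.resize(c['color'][120:270,185:385],(800,600),interpolation=cv2.INTER_CUBIC))
P=cloud(c)
np.set_printoptions(precision=4,suppress=True)
def near(u,v,r,zlo,zhi,P=P):
    Q=P[int(v-r):int(v+r),int(u-r):int(u+r)].reshape(-1,3); Q=Q[(Q[:,2]>zlo)&(Q[:,2]<zhi)]
    return len(Q),np.r_[(Q[:,:2].min(0)+Q[:,:2].max(0))/2,np.median(Q[:,2])],Q[:,:2].mean(0)
print('bottle cap top',near(331,225,14,.095,.12))
for n,(u,v) in dict(b1=(224,187),b2=(250,187),b3=(225,212)).items(): print(n,near(u,v,12,.1,.13))
# crate walls: z 0.07-0.08 region
Q=P[165:235,205:270].reshape(-1,3); q=Q[(abs(Q[:,2]-.076)<.004)]
r=cv2.minAreaRect((q[:,:2]*1000).astype(np.float32)); print('crate rim',r)
# bay: floor outline
Q=P[125:245,185:290].reshape(-1,3); q=Q[abs(Q[:,2]-.006)<.003]
print('z levels',np.histogram(Q[:,2],bins=np.arange(-.005,.12,.005)))
print('floor rect',cv2.minAreaRect((q[:,:2]*1000).astype(np.float32)))
# white mask floor outline
hsv=cv2.cvtColor(c['color'],cv2.COLOR_BGR2HSV)
for (u,v) in [(197,145),(197,230),(278,145),(270,230),(250,150),(150,250)]: print(hsv[v,u],P[v,u])
# depth check on scene cam vs top: bench height
S=cloud(s); print('bench z top/scene',np.median(P[255:265,200:240,2]),np.median(S[330:350,180:200,2]))
# scene bottle cap: raw (163,200)
print('scene cap',near(163,202,14,.085,.12,S))
```

```text
bottle cap top (162, array([ 0.448 , -0.1974,  0.1048]), array([ 0.4481, -0.1969]))
b1 (165, array([0.5488, 0.0686, 0.1149]), array([0.5488, 0.0681]))
b2 (158, array([0.5488, 0.0028, 0.1151]), array([0.5493, 0.0026]))
b3 (159, array([0.4862, 0.0666, 0.115 ]), array([0.4861, 0.066 ]))
crate rim ((516.9525146484375, 37.36408233642578), (160.18360900878906, 135.07025146484375), 89.24250030517578)
z levels (array([1459, 2787, 3653,  676,  145,  126,  153,  124,  138,  151,  109,
         98,  187,  252,  248,  212,  504,  228,   85,  140,  318,  205,
         43,  261]), array([-0.005,  0.   ,  0.005,  0.01 ,  0.015,  0.02 ,  0.025,  0.03 ,
        0.035,  0.04 ,  0.045,  0.05 ,  0.055,  0.06 ,  0.065,  0.07 ,
        0.075,  0.08 ,  0.085,  0.09 ,  0.095,  0.1  ,  0.105,  0.11 ,
        0.115]))
floor rect ((561.041259765625, 40.42113494873047), (281.9707946777344, 321.9555969238281), 89.12783813476562)
[ 36  18 208] [0.6685 0.1472 0.0043]
[ 53   6 182] [0.4391 0.1472 0.0104]
[ 47  10 186] [ 0.6646 -0.0719  0.0102]
[ 35  15 220] [ 0.4362 -0.0473  0.0011]
[ 34  18 217] [0.6526 0.0037 0.0065]
[ 43  15 150] [ 0.3867  0.2759 -0.0033]
bench z top/scene 3.586457959958711e-05 -0.00031688414742930826
scene cap (212, array([ 0.449 , -0.1987,  0.1031]), array([ 0.4562, -0.1995]))
```

View pics/crop1.png

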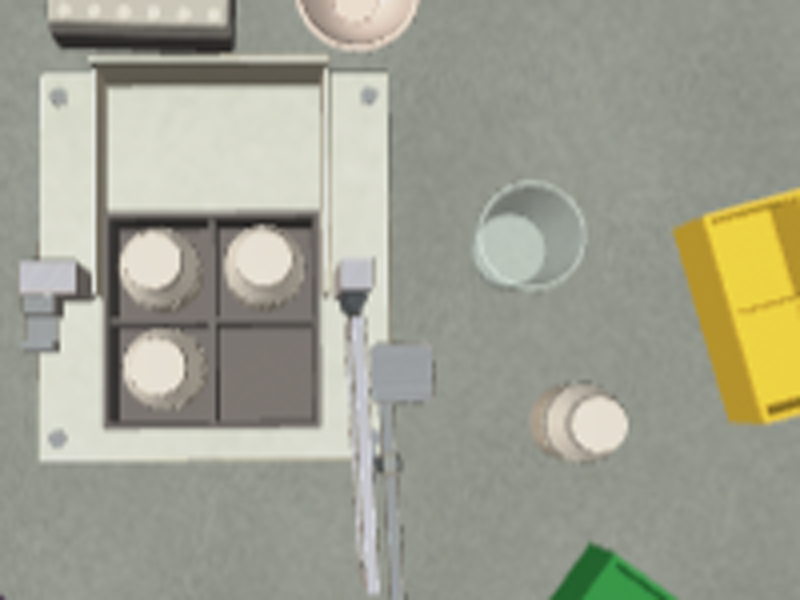

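The crop confirms it: the loose bottle with the screw cap is at crop (598,425), cap top at (0.449,-0.198), z 0.105, and both cameras agree. The crate's empty cell is at (268,375) and the thumb plate at (402,372). Next I'll get the bay frame and plan the first move.

```bash
cat >> h.py <<'E'
np.set_printoptions(precision=4,suppress=True)
def plan(p0,y0,p1,y1,rows=None):
    """tool rows from pose (p0,yaw0) to (p1,yaw1), tool down; splits in calls of <=5 rows"""
    p0,p1=np.array(p0,float),np.array(p1,float)
    n=rows or int(np.ceil(max(np.linalg.norm(p1-p0)/.048,abs(y1-y0)/8.5,1)))
    k=0
    while k<n:
        m=min(5,n-k); a=y0+(y1-y0)*k/n; c,s=np.cos(np.radians(a)),np.sin(np.radians(a)); R=[]
        for i in range(1,m+1):
            d=(p1-p0)*i/n
            R.append([round(d[0]*c+d[1]*s,4),round(-d[2],4),round(-d[0]*s+d[1]*c,4),round(-(y1-y0)*i/n,1)])
        p0k=None; k+=m; print(R)
        # next call starts from here
        f=m/n; q=p0+(p1-p0)*f; 
        p0,y0,n,k=q,y0+(y1-y0)*f,n-m,0
        if n<=0: break
E
python3 - <<'E'
from h import *
import pickle
c=pickle.load(open('top0.pkl','rb'))
px=lambda u,v:(185+(u+.5)/4-.5,120+(v+.5)/4-.5)
for n,u,v,z in [('floorBL',40,72,.006),('floorBR',388,72,.006),('floorFL',40,461,.006),('rimFL',104,427,.076),('rimFR',320,427,.076),('rimBL',108,212,.076),('rimBR',320,212,.076),
  ('gateTipTop',373,592,.102),('gateMid',358,400,.102),('thumbTL',373,345,.099),('thumbBR',433,401,.099),('thumbTR',433,345,.099),('thumbBL',373,401,.099),('barend',397,600,.096),
  ('lip',42,335,.094),('latchpostFR',88,296,.096),('hpostFR',374,290,.110),('backstopL',95,60,.08),('backstopR',325,60,.08)]:
    print(n,onplane(c,*px(u,v),z)[:2])
plan([.216,.506,.231],-23.08,[.4485,-.198,.18],-135)
E
```

```text
floorBL [0.6884 0.1532]
floorBR [ 0.6855 -0.0824]
floorFL [0.426  0.1543]
rimFL [0.4494 0.1032]
rimFR [ 0.4476 -0.0306]
rimBL [0.5833 0.0998]
rimBR [ 0.5816 -0.0326]
gateTipTop [ 0.3493 -0.0601]
gateMid [ 0.4641 -0.0529]
thumbTL [ 0.4972 -0.0627]
thumbBR [ 0.4629 -0.0985]
thumbTR [ 0.4968 -0.0991]
thumbBL [ 0.4634 -0.0622]
barend [ 0.3435 -0.0749]
lip [0.5061 0.1384]
latchpostFR [0.5294 0.11  ]
hpostFR [ 0.5298 -0.0631]
backstopL [0.6785 0.1068]
backstopR [ 0.6767 -0.037 ]
[[np.float64(0.0306), np.float64(0.0032), np.float64(-0.0348), 7.0], [np.float64(0.0612), np.float64(0.0064), np.float64(-0.0696), 14.0], [np.float64(0.0919), np.float64(0.0096), np.float64(-0.1043), 21.0], [np.float64(0.1225), np.float64(0.0128), np.float64(-0.1391), 28.0], [np.float64(0.1531), np.float64(0.0159), np.float64(-0.1739), 35.0]]
[[np.float64(0.045), np.float64(0.0032), np.float64(-0.011), 7.0], [np.float64(0.0901), np.float64(0.0064), np.float64(-0.0219), 14.0], [np.float64(0.1351), np.float64(0.0096), np.float64(-0.0329), 21.0], [np.float64(0.1801), np.float64(0.0127), np.float64(-0.0438), 28.0], [np.float64(0.2251), np.float64(0.0159), np.float64(-0.0548), 35.0]]
[[np.float64(0.0432), np.float64(0.0032), np.float64(0.0168), 7.0], [np.float64(0.0863), np.float64(0.0064), np.float64(0.0337), 14.0], [np.float64(0.1295), np.float64(0.0096), np.float64(0.0505), 21.0], [np.float64(0.1727), np.float64(0.0128), np.float64(0.0673), 28.0], [np.float64(0.2159), np.float64(0.0159), np.float64(0.0842), 35.0]]
[[np.float64(0.0257), np.float64(0.0032), np.float64(0.0385), 7.0]]
```

Emit:
move_arm:
  deltas:
    - [[0.0306,0.003,-0.0348,7],[0.0612,0.006,-0.0696,14],[0.0919,0.0096,-0.1043,21],[0.1225,0.0128,-0.1391,28],[0.153,0.016,-0.174,35]]
  claw: 0.0854

```text
time: 0.6
ee_pos: [0.2882, 0.2842, 0.2148]
tcp_rot: [-90.0, -0.0, -58.3]
wrist_force: [1.5, 0.3, 0.2]
opening: 0.0853
```

Emit:
move_arm:
  deltas:
    - [[0.045,0.0032,-0.011,7],[0.09,0.0064,-0.022,14],[0.135,0.0096,-0.033,21],[0.18,0.0127,-0.044,28],[0.225,0.016,-0.055,35]]

```text
time: 1.1
ee_pos: [0.3605, 0.064, 0.1991]
tcp_rot: [-90.0, 0.0, -93.4]
wrist_force: [1.6, 0.1, 1.1]
opening: 0.0855
```

Emit:
move_arm:
  deltas:
    - [[0.043,0.0032,0.017,7],[0.086,0.0064,0.034,14],[0.1295,0.0096,0.0505,21],[0.173,0.0128,0.067,28],[0.216,0.016,0.084,35]]

```text
time: 1.6
ee_pos: [0.4327, -0.1565, 0.183]
tcp_rot: [-90.0, 0.0, -128.4]
wrist_force: [0.4, 1.0, 0.6]
opening: 0.0853
```

Emit:
move_arm:
  deltas:
    - [[0.026,0.003,0.0385,7],[0.026,0.003,0.0385,7],[0.026,0.003,0.0385,7]]

```text
time: 1.9
ee_pos: [0.4465, -0.1991, 0.1794]
tcp_rot: [-90.1, -0.0, -135.1]
wrist_force: [-0.5, 0.9, 1.1]
opening: 0.0856
```

Emit:
move_arm:
  deltas:
    - [[-0.002,0.04,0.0007,0],[-0.002,0.075,0.0007,0],[-0.002,0.1,0.0007,0],[-0.002,0.106,0.0007,0],[-0.002,0.106,0.0007,0]]

```text
time: 2.4
ee_pos: [0.4485, -0.1966, 0.0743]
tcp_rot: [-90.0, -0.0, -135.0]
wrist_force: [-0.9, 1.1, 0.9]
opening: 0.0858
```

Emit:
move_arm:
  deltas:
    - [[0,0,0,0],[0,0,0,0],[0,0,0,0],[0,0,0,0],[0,0,0,0]]
  claw: 0.025
  newtons: 25

```text
time: 2.9
ee_pos: [0.4493, -0.1978, 0.0752]
tcp_rot: [-89.9, 0.0, -135.1]
wrist_force: [-0.9, 0.7, 6.6]
opening: 0.0332
```

Run:
```python
from h import *
o=get_obs(); print(o['opening'],o['wrist_force'],o['ee_pos'],o['q'])
a=camera('scene')['color'][90:240,90:290]; b=camera('top')['color'][150:300,240:440]
cv2.imwrite('pics/g1.png',np.vstack([cv2.resize(a,(400,300)),cv2.resize(b,(400,300))]))
```

```text
0.03316090246929108 [-0.856   0.6539  6.5586] [ 0.4493 -0.1978  0.0752] [-23.7639  -3.3178 -15.5762  77.6675   0.0093 111.3169]
```

View pics/g1.png

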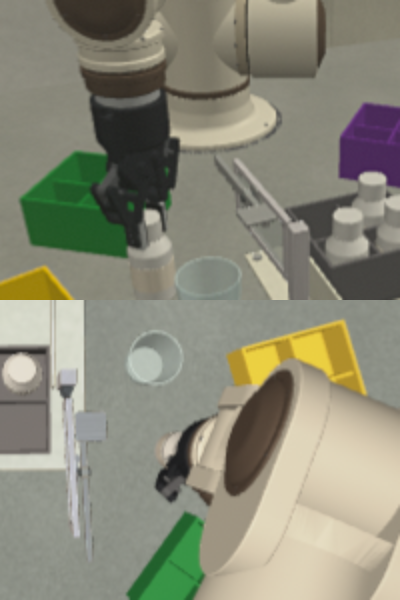

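Grip check: the scene half shows the fingers closed on the cap at (150,225), opening 33 mm, and the bottle upright. The top half shows nothing nearby touched. I'll lift, carry the bottle over the gate and stop above the cell.

Emit:
move_arm:
  deltas:
    - [[0,-0.015,0,0],[0,-0.05,0,0],[0,-0.095,0,0],[0,-0.13,0,0],[0,-0.145,0,0]]

```text
time: 3.5
ee_pos: [0.4495, -0.198, 0.2239]
tcp_rot: [-89.7, 0.1, -135.1]
wrist_force: [-0.2, -0.2, -2.2]
opening: 0.0331
```

Emit:
move_arm:
  deltas:
    - [[-0.018,0,-0.013,0],[-0.055,0,-0.039,0],[-0.1,0,-0.072,0],[-0.14,0,-0.101,0],[-0.165,0,-0.1185,0]]

```text
time: 4.0
ee_pos: [0.4819, 0.0053, 0.2202]
tcp_rot: [-90.0, 0.0, -135.0]
wrist_force: [0.6, -1.0, -1.3]
opening: 0.0336
```

Emit:
move_arm:
  deltas:
    - [[0,0,0,0],[0,0,0,0]]

```text
time: 4.2
ee_pos: [0.482, 0.0033, 0.2198]
tcp_rot: [-90.0, -0.0, -135.0]
wrist_force: [0.6, -0.6, -0.6]
opening: 0.0333
```

Run:
```python
from h import *
o=get_obs(); print(o['opening'],o['wrist_force'],o['ee_pos'],o['q'])
a=camera('scene')['color'][60:260,170:370]; b=camera('top')['color'][130:280,170:370]
cv2.imwrite('pics/g2.png',np.hstack([cv2.resize(a,(400,400)),cv2.resize(b,(400,300))[:,:] if 0 else cv2.copyMakeBorder(cv2.resize(b,(400,300)),0,100,0,0,0)]))
```

```text
0.03326483930034107 [ 0.5899 -0.6121 -0.5733] [0.482  0.0033 0.2198] [  0.4071  -4.5459  -0.7507  93.7927  -0.0189 135.3716]
```

View pics/g2.png

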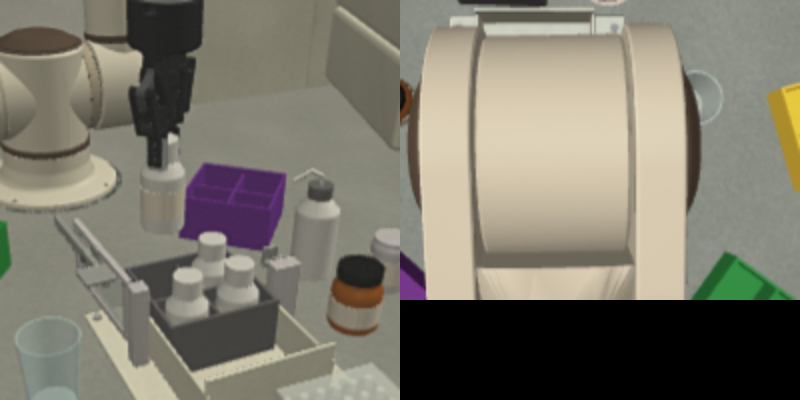

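The bottle hangs upright at (160,195) with the empty cell below it. Lowering in steps while watching the force.

Emit:
move_arm:
  deltas:
    - [[0,0.025,0,0],[0,0.05,0,0],[0,0.06,0,0],[0,0.068,0,0],[0,0.075,0,0]]

```text
time: 4.8
ee_pos: [0.4823, 0.0022, 0.1446]
tcp_rot: [-90.0, 0.0, -135.1]
wrist_force: [-0.7, -0.8, 0.0]
opening: 0.0332
```

Emit:
move_arm:
  deltas:
    - [[0,0.01,0,0],[0,0.02,0,0],[0,0.03,0,0],[0,0.04,0,0],[0,0.048,0,0]]

```text
time: 5.3
ee_pos: [0.4818, 0.0029, 0.0953]
tcp_rot: [-90.0, -0.0, -135.1]
wrist_force: [0.5, -0.3, -0.3]
opening: 0.0331
```

Emit:
move_arm:
  deltas:
    - [[0,0.002,0,0],[0,0.004,0,0],[0,0.006,0,0],[0,0.008,0,0],[0,0.009,0,0]]

```text
time: 5.8
ee_pos: [0.4821, 0.0028, 0.0873]
tcp_rot: [-90.0, 0.0, -135.1]
wrist_force: [-0.6, 0.1, -0.7]
opening: 0.0332
```

Emit:
move_arm:
  deltas:
    - [[0,0.0005,0,0],[0,0.001,0,0],[0,0.0015,0,0],[0,0.002,0,0],[0,0.002,0,0]]

```text
time: 6.3
ee_pos: [0.4821, 0.0028, 0.0853]
tcp_rot: [-90.0, 0.0, -135.1]
wrist_force: [-0.9, -0.7, 0.0]
opening: 0.0332
```

Emit:
move_arm:
  deltas:
    - [[0,0.0005,0,0],[0,0.001,0,0],[0,0.001,0,0]]

```text
time: 6.6
ee_pos: [0.4823, 0.003, 0.0852]
tcp_rot: [-90.0, 0.1, -135.1]
wrist_force: [-2.9, 0.6, 7.4]
opening: 0.0329
```

Emit:
move_arm:
  deltas:
    - [[0,0,0,0],[0,0,0,0],[0,0,0,0],[0,0,0,0]]
  claw: 0.056

```text
time: 7.0
ee_pos: [0.482, 0.0028, 0.0841]
tcp_rot: [-90.0, -0.0, -135.1]
wrist_force: [-1.0, -0.5, 0.2]
opening: 0.0559
```

Emit:
move_arm:
  deltas:
    - [[0,-0.01,0,0],[0,-0.03,0,0],[0,-0.06,0,0],[0,-0.09,0,0],[0,-0.115,0,0]]

```text
time: 7.5
ee_pos: [0.4822, 0.0028, 0.2017]
tcp_rot: [-89.9, 0.1, -135.1]
wrist_force: [-0.2, -0.0, -0.3]
opening: 0.056
```

Run:
```python
from h import *
o=get_obs(); print(o['opening'],o['wrist_force'],o['ee_pos'],o['tcp_rot'])
plan(o['ee_pos'],-135.1,[.39,.035,.2],0)
```

```text
0.056014312479857414 [-0.2003 -0.0465 -0.2814] [0.4822 0.0028 0.2017] [ -89.9396    0.0622 -135.0804]
[[np.float64(0.0027), np.float64(0.0001), np.float64(-0.0055), -8.4], [np.float64(0.0053), np.float64(0.0002), np.float64(-0.011), -16.9], [np.float64(0.008), np.float64(0.0003), np.float64(-0.0165), -25.3], [np.float64(0.0106), np.float64(0.0004), np.float64(-0.022), -33.8], [np.float64(0.0133), np.float64(0.0005), np.float64(-0.0275), -42.2]]
[[np.float64(-0.0017), np.float64(0.0001), np.float64(-0.0059), -8.4], [np.float64(-0.0034), np.float64(0.0002), np.float64(-0.0117), -16.9], [np.float64(-0.0052), np.float64(0.0003), np.float64(-0.0176), -25.3], [np.float64(-0.0069), np.float64(0.0004), np.float64(-0.0234), -33.8], [np.float64(-0.0086), np.float64(0.0005), np.float64(-0.0293), -42.2]]
[[np.float64(-0.0052), np.float64(0.0001), np.float64(-0.0032), -8.4], [np.float64(-0.0104), np.float64(0.0002), np.float64(-0.0064), -16.9], [np.float64(-0.0156), np.float64(0.0003), np.float64(-0.0095), -25.3], [np.float64(-0.0208), np.float64(0.0004), np.float64(-0.0127), -33.8], [np.float64(-0.026), np.float64(0.0005), np.float64(-0.0159), -42.2]]
[[np.float64(-0.006), np.float64(0.0001), np.float64(0.0011), -8.4]]
```

Emit:
move_arm:
  deltas:
    - [[0.0027,0,-0.0055,-8.4],[0.0053,0,-0.011,-16.9],[0.008,0,-0.0165,-25.3],[0.0106,0,-0.022,-33.8],[0.0133,0,-0.0275,-42.2]]
  claw: 0.0

```text
time: 8.0
ee_pos: [0.453, 0.013, 0.2001]
tcp_rot: [-90.0, 0.0, -92.5]
wrist_force: [0.8, -0.0, 0.4]
opening: 0.0001
```

Emit:
move_arm:
  deltas:
    - [[-0.0017,0,-0.0059,-8.4],[-0.0034,0,-0.0117,-16.9],[-0.0052,0,-0.0176,-25.3],[-0.0069,0,-0.0234,-33.8],[-0.0086,0,-0.0293,-42.2]]

```text
time: 8.5
ee_pos: [0.4242, 0.023, 0.2001]
tcp_rot: [-90.0, -0.0, -50.3]
wrist_force: [0.7, 0.3, 0.9]
opening: -0.0003
```

Emit:
move_arm:
  deltas:
    - [[-0.0052,0,-0.0032,-8.4],[-0.0104,0,-0.0064,-16.9],[-0.0156,0,-0.0095,-25.3],[-0.0208,0,-0.0127,-33.8],[-0.026,0,-0.016,-42.2]]

```text
time: 9.0
ee_pos: [0.3953, 0.033, 0.2001]
tcp_rot: [-90.0, -0.0, -8.1]
wrist_force: [0.0, 0.1, -0.1]
opening: 0.0003
```

Emit:
move_arm:
  deltas:
    - [[-0.006,0,0.001,-8.3],[-0.006,0,0.001,-8.3],[-0.006,0,0.001,-8.3]]

```text
time: 9.3
ee_pos: [0.3899, 0.0348, 0.1998]
tcp_rot: [-90.0, -0.1, -0.4]
wrist_force: [0.4, -0.4, -1.0]
opening: -0.0001
```

Run:
```python
from h import *
import pickle
o=get_obs(); print(o['opening'],o['wrist_force'],o['ee_pos'],o['tcp_rot'],o['q'])
s=camera('scene'); c=camera('top'); pickle.dump(c,open('top1.pkl','wb'))
a=s['color'][60:260,170:370]; b=c['color'][130:280,170:370]
cv2.imwrite('pics/g3.png',np.hstack([cv2.resize(a,(400,400)),cv2.copyMakeBorder(cv2.resize(b,(400,300)),0,100,0,0,0)]))
```

```text
-0.00012466027789094934 [ 0.437  -0.3743 -0.9555] [0.3899 0.0348 0.1998] [-89.9968  -0.0506  -0.4142] [  5.0997 -17.2393 -13.7166  93.4721  -0.0017   5.5139]
```

View pics/g3.png

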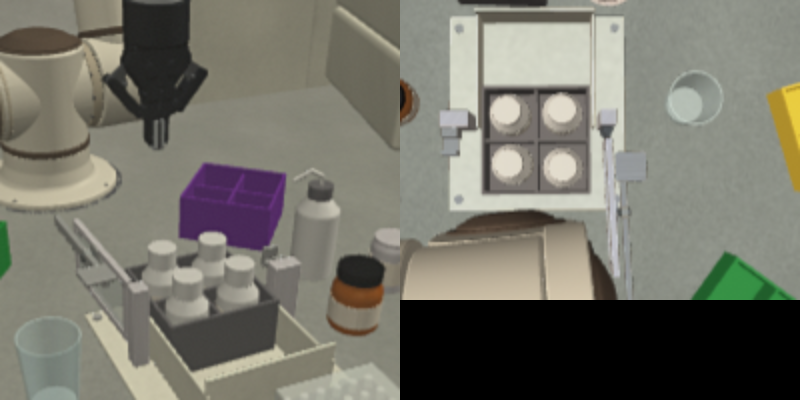

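All four bottles stand in the crate, the placed one at top-half (562,167) and upright; the bystanders are unmoved. Now I'll lower the closed fingers in front of the crate and push.

Emit:
move_arm:
  deltas:
    - [[0,0.045,0,0],[0,0.09,0,0],[0,0.13,0,0],[0.015,0.145,0,0],[0.04,0.145,0,0]]

```text
time: 9.9
ee_pos: [0.428, 0.0344, 0.0515]
tcp_rot: [-90.0, 0.3, -0.3]
wrist_force: [0.7, -0.4, 1.3]
opening: 0.0001
```

Emit:
move_arm:
  deltas:
    - [[0.008,0,0,0],[0.016,0,0,0],[0.024,0,0,0],[0.034,0,0,0],[0.044,0,0,0]]

```text
time: 10.4
ee_pos: [0.4743, 0.0345, 0.0545]
tcp_rot: [-90.0, -0.0, -0.2]
wrist_force: [-2.9, 0.4, -2.1]
opening: 0.0004
```

Emit:
move_arm:
  deltas:
    - [[0.01,0,0,0],[0.02,0,0,0],[0.03,0,0,0],[0.038,0,0,0],[0.045,0,0,0]]

```text
time: 10.9
ee_pos: [0.5194, 0.0344, 0.0545]
tcp_rot: [-90.0, 0.0, -0.2]
wrist_force: [-5.2, 0.8, 3.1]
opening: -0.0002
```

Emit:
move_arm:
  deltas:
    - [[0.002,0,0,0],[0.004,0,0,0],[0.006,0,0,0],[0.008,0,0,0],[0.01,0,0,0]]

```text
time: 11.4
ee_pos: [0.5287, 0.0344, 0.0544]
tcp_rot: [-90.0, 0.0, -0.2]
wrist_force: [-5.7, 0.0, 2.0]
opening: -0.0002
```

Emit:
move_arm:
  deltas:
    - [[0.001,0,0,0],[0.002,0,0,0],[0.003,0,0,0]]

```text
time: 11.7
ee_pos: [0.5301, 0.0344, 0.0544]
tcp_rot: [-90.0, 0.2, -0.2]
wrist_force: [-17.6, 1.0, 11.1]
opening: 0.0001
```

Crate home: the force rose to 17.6 N at TCP x = 0.530, as predicted. I'll back off, rise and go round to the gate's outer side.

Emit:
move_arm:
  deltas:
    - [[-0.02,0,0,0],[-0.055,0,0,0],[-0.09,0,0,0],[-0.09,-0.04,0,0],[-0.09,-0.085,0,0]]

```text
time: 12.2
ee_pos: [0.4398, 0.0345, 0.1383]
tcp_rot: [-90.0, 0.2, -0.2]
wrist_force: [0.9, 1.0, 0.1]
opening: 0.0003
```

Emit:
move_arm:
  deltas:
    - [[0,-0.045,0,0],[-0.02,-0.06,-0.04,0],[-0.04,-0.06,-0.085,0],[-0.06,-0.06,-0.125,0],[-0.066,-0.06,-0.16,0]]

```text
time: 12.7
ee_pos: [0.3745, -0.1269, 0.2003]
tcp_rot: [-90.1, -0.2, -0.2]
wrist_force: [1.9, 0.2, -0.9]
opening: 0.0002
```

Run:
```python
from h import *
import pickle
o=get_obs(); print(o['wrist_force'],o['ee_pos'],o['tcp_rot'])
s=camera('scene'); c=camera('top'); pickle.dump(c,open('top2.pkl','wb'))
a=s['color'][60:260,170:370]; b=c['color'][130:280,170:370]
cv2.imwrite('pics/g4.png',np.hstack([cv2.resize(a,(400,400)),cv2.copyMakeBorder(cv2.resize(b,(400,300)),0,100,0,0,0)]))
h=np.array([.524,-.054])
def P(t,s=.150,out=.034,b=np.radians(-.5)):
    v=s*np.array([-np.sin(t),np.cos(t)])+out*np.array([-np.cos(t),-np.sin(t)])
    return h+np.array([[np.cos(b),-np.sin(b)],[np.sin(b),np.cos(b)]])@v
for t in np.arange(1.7,.29,-.1): print(round(t,2),P(t), P(t)-o['ee_pos'][:2])
```

```text
[ 1.9286  0.1501 -0.8519] [ 0.3745 -0.1269  0.2003] [-90.0732  -0.1706  -0.191 ]
1.7 [ 0.3792 -0.1058] [0.0047 0.0211]
1.6 [ 0.3747 -0.0911] [0.0002 0.0358]
1.5 [ 0.3718 -0.076 ] [-0.0027  0.0509]
1.4 [ 0.3703 -0.0607] [-0.0042  0.0662]
1.3 [ 0.3704 -0.0453] [-0.0041  0.0816]
1.2 [ 0.3721 -0.03  ] [-0.0024  0.0969]
1.1 [ 0.3752 -0.015 ] [0.0007 0.1119]
1.0 [ 0.3799 -0.0003] [0.0054 0.1266]
0.9 [0.386  0.0138] [0.0114 0.1407]
0.8 [0.3934 0.0273] [0.0189 0.1541]
0.7 [0.4022 0.0399] [0.0277 0.1668]
0.6 [0.4122 0.0516] [0.0376 0.1785]
0.5 [0.4233 0.0622] [0.0487 0.1891]
0.4 [0.4354 0.0717] [0.0609 0.1986]
0.3 [0.4484 0.0799] [0.0738 0.2068]
```

View pics/g4.png

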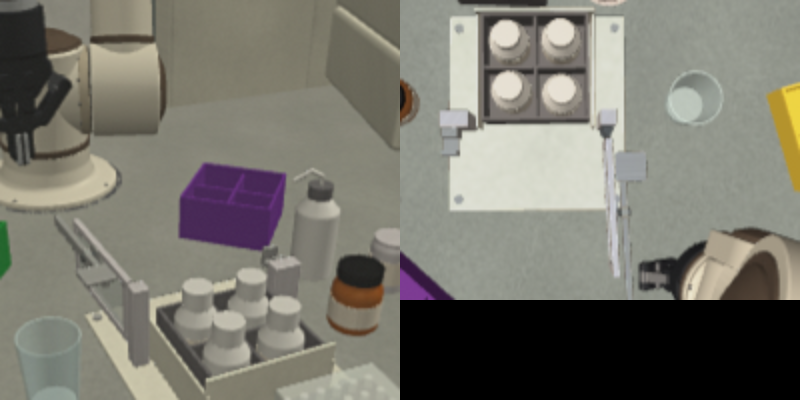

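The picture shows the crate home against the back stop, all four bottles upright and the gate unmoved at (612,200). Next I'll lower outside the gate and sweep it towards shut, pushing on the outer side.

Emit:
move_arm:
  deltas:
    - [[0,0.045,0,0],[0,0.09,0,0],[0,0.13,0,0],[0,0.14,0,0],[0,0.14,0.015,0]]

```text
time: 13.3
ee_pos: [0.375, -0.1103, 0.0584]
tcp_rot: [-90.0, 0.1, -0.2]
wrist_force: [0.5, 0.3, 0.7]
opening: -0.0002
```

Emit:
move_arm:
  deltas:
    - [[-0.001,0,0.014,0],[-0.002,0,0.027,0],[-0.004,0,0.04,0],[-0.0045,0,0.053,0],[-0.004,0,0.067,0]]

```text
time: 13.8
ee_pos: [0.3727, -0.0425, 0.0612]
tcp_rot: [-90.0, -0.2, -0.2]
wrist_force: [0.7, -0.3, -0.0]
opening: -0.0001
```

Emit:
move_arm:
  deltas:
    - [[0.002,0,0.015,0],[0.005,0,0.03,0],[0.009,0,0.044,0],[0.015,0,0.058,0],[0.0225,0,0.072,0]]

```text
time: 14.3
ee_pos: [0.3956, 0.0299, 0.0613]
tcp_rot: [-90.0, -0.2, -0.2]
wrist_force: [0.3, -0.1, 0.1]
opening: -0.0001
```

Emit:
move_arm:
  deltas:
    - [[0.009,0,0.012,0],[0.019,0,0.024,0],[0.028,0,0.033,0],[0.035,0,0.039,0],[0.042,0,0.044,0]]

```text
time: 14.8
ee_pos: [0.4369, 0.0731, 0.0592]
tcp_rot: [-90.0, 0.0, -0.2]
wrist_force: [0.5, -0.3, 0.1]
opening: -0.0001
```

Run:
```python
from h import *
import pickle
o=get_obs(); print(o['wrist_force'],o['ee_pos'],o['tcp_rot'])
s=camera('scene'); c=camera('top'); pickle.dump(c,open('top3.pkl','wb'));pickle.dump(s,open('scene3.pkl','wb'))
a=s['color'][60:260,170:370]; b=c['color'][130:280,170:370]
cv2.imwrite('pics/g5.png',np.hstack([cv2.resize(a,(400,400)),cv2.copyMakeBorder(cv2.resize(b,(400,300)),0,100,0,0,0)]))
```

```text
[ 0.4916 -0.2741  0.1072] [0.4369 0.0731 0.0592] [-90.0088   0.0193  -0.1676]
```

View pics/g5.png

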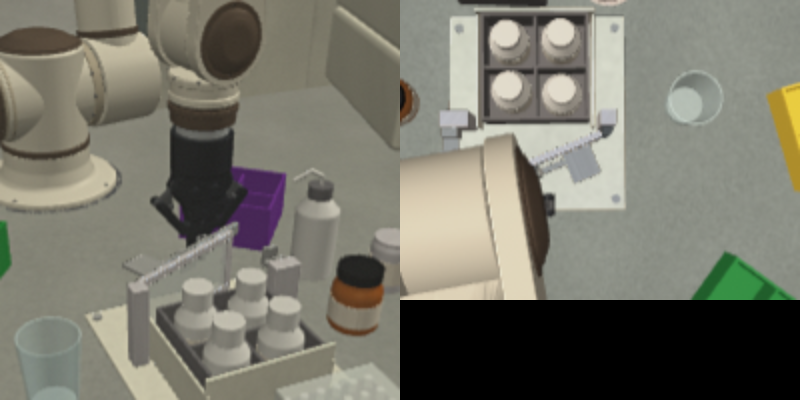

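The gate now stands at about 0.4 rad (plate at panel (582,163)), with the crate and bottles undisturbed. I'll measure the plate and plan the press.

Run:
```python
from h import *
import pickle
c=pickle.load(open('top3.pkl','rb'))
P=cloud(c)
m=np.zeros(P.shape[:2],bool); m[200:225,250:274]=1
m&=(abs(P[...,2]-.098)<.004)
q=P[m]; print(len(q),np.median(q[:,2]))
print(cv2.minAreaRect((q[:,:2]*1000).astype(np.float32)))
pl=np.array([onplane(c,170+(u-400)/2,130+v/2,.099)[:2] for u,v in [(562,155),(592,145),(601,175),(572,182)]]); ctr=pl.mean(0); print(ctr)
h=np.array([.524,-.054]); b=np.radians(-.5); Rb=np.array([[np.cos(b),-np.sin(b)],[np.sin(b),np.cos(b)]])
d=Rb.T@(ctr-h); th=np.arctan2(d[1],d[0])-np.arctan2(.045,-.025); print('rel',d,np.linalg.norm(d),'theta',th)
def T(t,s=.045,out=.019): return h+Rb@(s*np.array([-np.sin(t),np.cos(t)])+out*np.array([-np.cos(t),-np.sin(t)]))
for t in [th,.4,.3,.2,.15,.1,.05,0,-.05]: print(round(t,2),T(t),T(t,out=.025))
```

```text
258 0.09907527576872321
((488.97857666015625, -15.97183609008789), (47.713260650634766, 41.403141021728516), 21.096982955932617)
[ 0.4827 -0.0213]
rel [-0.0416  0.0323] 0.05269003972447459 theta 0.4035988032304063
0.4 [ 0.4892 -0.0198] [ 0.4836 -0.0221]
0.4 [ 0.4893 -0.0196] [ 0.4837 -0.0219]
0.3 [ 0.4929 -0.0164] [ 0.4871 -0.0181]
0.2 [ 0.4968 -0.0134] [ 0.4909 -0.0146]
0.15 [ 0.4989 -0.0121] [ 0.4929 -0.013 ]
0.1 [ 0.501  -0.0109] [ 0.495  -0.0115]
0.05 [ 0.5032 -0.0098] [ 0.4972 -0.0101]
0 [ 0.5054 -0.0088] [ 0.4994 -0.0088]
-0.05 [ 0.5077 -0.008 ] [ 0.5017 -0.0076]
```

Emit:
move_arm:
  deltas:
    - [[-0.02,0,-0.008,0],[-0.04,-0.01,-0.016,0],[-0.04,-0.055,-0.016,-7.5],[-0.04,-0.1,-0.016,-15],[-0.04,-0.14,-0.016,-23]]

```text
time: 15.4
ee_pos: [0.3957, 0.0563, 0.2013]
tcp_rot: [-90.0, -0.0, 23.1]
wrist_force: [0.8, 0.6, -1.0]
opening: -0.0002
```

Emit:
move_arm:
  deltas:
    - [[0.014,0,-0.027,0],[0.034,0,-0.066,0],[0.0543,0,-0.1065,0],[0.0543,0.03,-0.1065,0],[0.0543,0.065,-0.1065,0]]

```text
time: 15.9
ee_pos: [0.4888, -0.0217, 0.134]
tcp_rot: [-90.0, -0.1, 22.7]
wrist_force: [0.1, -0.4, -0.7]
opening: -0.0
```

Emit:
move_arm:
  deltas:
    - [[0,0.015,0,0],[0,0.025,0,0],[0,0.025,0,0]]

```text
time: 16.2
ee_pos: [0.4872, -0.0203, 0.109]
tcp_rot: [-90.0, 0.0, 22.8]
wrist_force: [-0.8, 0.2, 0.8]
opening: -0.0002
```

Emit:
move_arm:
  deltas:
    - [[0,0.006,0,0],[0,0.012,0,0],[0,0.018,0,0],[0,0.024,0,0],[0,0.025,0,0]]

```text
time: 16.7
ee_pos: [0.4874, -0.0203, 0.0835]
tcp_rot: [-90.0, 0.0, 22.8]
wrist_force: [0.1, -0.8, 0.5]
opening: -0.0003
```

Run:
```python
from h import *
import pickle
o=get_obs(); print(o['wrist_force'],o['torque'],o['ee_pos'],o['tcp_rot'])
s=camera('scene'); a=s['color'][110:260,200:350]
cv2.imwrite('pics/g6.png',cv2.resize(a,(600,600),interpolation=cv2.INTER_CUBIC))
```

```text
[ 0.0961 -0.7872  0.5022] [ 0.0396 -0.0777  0.0266] [ 0.4874 -0.0203  0.0835] [-89.9769   0.0377  22.826 ]
```

View pics/g6.png

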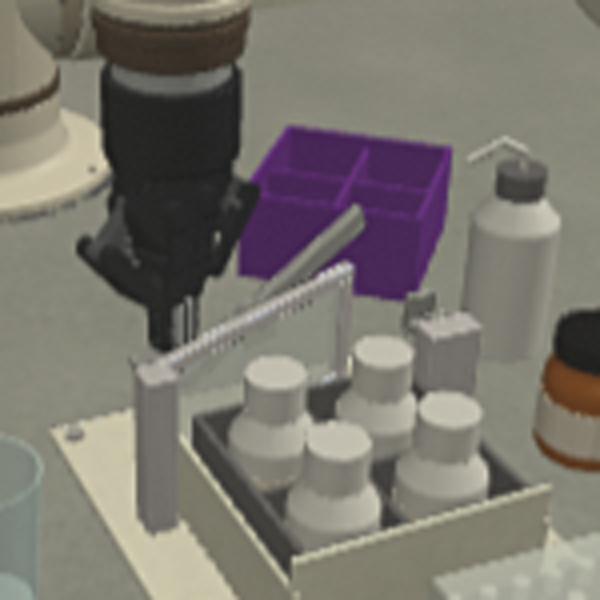

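The bar is raised: its nose at (350,215) stands well above the gate top, the finger is on the plate, and the bottles are upright. Next I'll swing shut along the arc, keeping it pressed.

Emit:
move_arm:
  deltas:
    - [[0.0033,0,0.0007,2.8],[0.0066,0,0.0015,5.7],[0.009,0,0.0021,8.6],[0.0113,0,0.0027,11.5],[0.0138,0,0.0031,14.3]]

```text
time: 17.25
ee_pos: [0.4991, -0.0121, 0.0844]
tcp_rot: [-90.0, 0.0, 8.4]
wrist_force: [-0.9, -0.5, 0.6]
opening: -0.0
```

Run:
```python
from h import *
o=get_obs(); print(o['wrist_force'],o['ee_pos'],o['tcp_rot'])
s=camera('scene'); a=s['color'][110:260,200:350]
cv2.imwrite('pics/g7.png',cv2.resize(a,(600,600),interpolation=cv2.INTER_CUBIC))
h=np.array([.524,-.054]); b=np.radians(-.5); Rb=np.array([[np.cos(b),-np.sin(b)],[np.sin(b),np.cos(b)]])
def T(t,s=.045,out=.019): return h+Rb@(s*np.array([-np.sin(t),np.cos(t)])+out*np.array([-np.cos(t),-np.sin(t)]))
y=np.radians(o['tcp_rot'][2])
for t in [.1,.05,0]:
    for out in (.019,.016):
        d=T(t,out=out)-o['ee_pos'][:2]; print(t,out,d[0]*np.cos(y)+d[1]*np.sin(y),-d[0]*np.sin(y)+d[1]*np.cos(y),'turn',o['tcp_rot'][2]+.5-np.degrees(t))
```

```text
[-0.947  -0.4703  0.5934] [ 0.4991 -0.0121  0.0844] [-90.0022   0.0143   8.4022]
0.1 0.019 0.0019963693618240573 0.000873541778138922 turn 3.172617312820181
0.1 0.016 0.004991771346606928 0.000707508800817034 turn 3.172617312820181
0.05 0.019 0.004315136298698724 0.001639751467243648 turn 6.037406288474298
0.05 0.016 0.007298496620710184 0.0013242182850780662 turn 6.037406288474298
0 0.019 0.006669299904446145 0.0022891135485168324 turn 8.902195264128414
0 0.016 0.009633161716585164 0.001824868830136467 turn 8.902195264128414
```

View pics/g7.png

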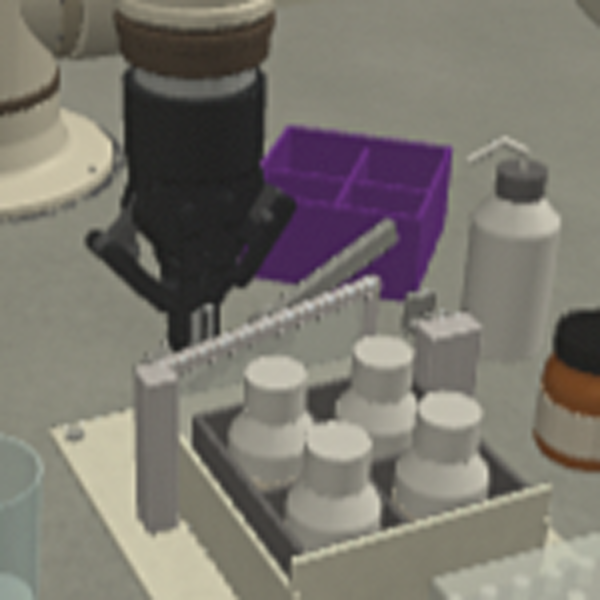

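The gate follows with the nose still high at (395,235). Closing the rest of the way.

Emit:
move_arm:
  deltas:
    - [[0.002,0,0.0006,2],[0.004,0,0.0012,4],[0.006,0,0.0017,6],[0.008,0,0.002,8],[0.0096,0,0.002,8.9]]

```text
time: 17.8
ee_pos: [0.5083, -0.0086, 0.0844]
tcp_rot: [-90.0, 0.0, -0.4]
wrist_force: [-0.7, 2.0, 0.7]
opening: -0.0001
```

Emit:
move_arm:
  deltas:
    - [[0.001,0,0,0],[0.002,0,0,0],[0.003,0,0,0]]

```text
time: 18.1
ee_pos: [0.5102, -0.0087, 0.0842]
tcp_rot: [-90.0, 0.1, -0.3]
wrist_force: [-11.4, 0.7, 7.7]
opening: -0.0003
```

Run:
```python
from h import *
o=get_obs(); print(o['wrist_force'],o['ee_pos'],o['tcp_rot'])
s=camera('scene'); a=s['color'][110:260,200:350]
cv2.imwrite('pics/g8.png',cv2.resize(a,(600,600),interpolation=cv2.INTER_CUBIC))
```

```text
[-11.3922   0.6704   7.6511] [ 0.5102 -0.0087  0.0842] [-89.9907   0.1452  -0.3331]
```

View pics/g8.png

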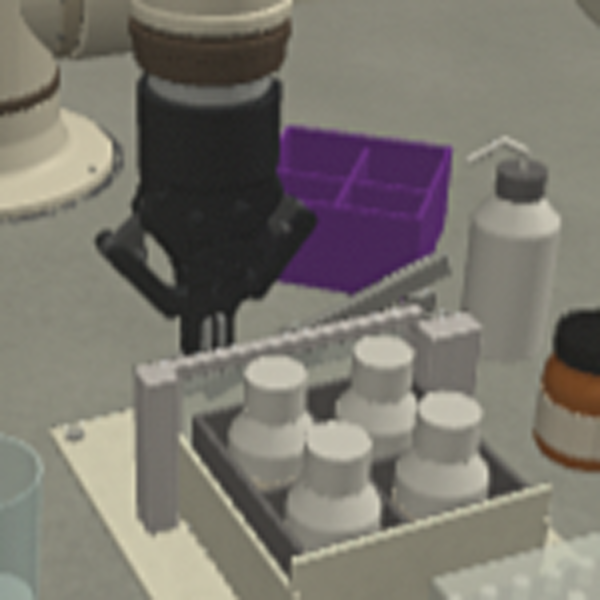

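The gate is on its stop (11 N) with the raised nose over the catch at (440,270). I'll raise the tip slowly so the bar drops, holding the gate shut meanwhile.

Emit:
move_arm:
  deltas:
    - [[-0.001,-0.004,0,0],[-0.001,-0.008,0,0],[-0.001,-0.012,0,0],[-0.001,-0.016,0,0],[-0.001,-0.021,0,0]]

```text
time: 18.65
ee_pos: [0.5107, -0.0088, 0.1058]
tcp_rot: [-90.0, -0.0, -0.4]
wrist_force: [0.1, -0.3, -0.1]
opening: 0.0003
```

Emit:
move_arm:
  deltas:
    - [[-0.001,-0.01,0,0],[-0.001,-0.03,0,0],[-0.02,-0.07,0,0],[-0.05,-0.1,0,0],[-0.09,-0.12,0,0]]

```text
time: 19.15
ee_pos: [0.4204, -0.0081, 0.228]
tcp_rot: [-90.0, -0.2, -0.4]
wrist_force: [-1.4, -0.8, -0.1]
opening: 0.0001
```

Emit:
move_arm:
  deltas:
    - [[-0.03,0,-0.03,0],[-0.05,0,-0.07,0],[-0.06,0,-0.115,0],[-0.06,0,-0.16,0],[-0.06,0,-0.2,0]]

```text
time: 19.65
ee_pos: [0.3585, -0.2098, 0.2266]
tcp_rot: [-90.1, -0.1, -0.4]
wrist_force: [0.6, 0.6, 0.5]
opening: -0.0001
```

Run:
```python
from h import *
o=get_obs(); print(o['wrist_force'],o['ee_pos'],o['tcp_rot'])
s=camera('scene'); c=camera('top')
a=cv2.resize(s['color'][110:260,200:350],(400,400),interpolation=cv2.INTER_CUBIC)
b=cv2.resize(c['color'][120:245,180:305],(400,400),interpolation=cv2.INTER_CUBIC)
cv2.imwrite('pics/g9.png',np.hstack([a,b]))
P=cloud(c)
q=P[185:215,190:290].reshape(-1,3); 
for lo,hi in [(.085,.092),(.092,.098),(.098,.105)]:
    k=q[(q[:,2]>lo)&(q[:,2]<hi)]; print(lo,len(k), k.min(0) if len(k) else '',k.max(0) if len(k) else '')
def near(u,v,r,zlo,zhi):
    Q=P[v-r:v+r,u-r:u+r].reshape(-1,3); Q=Q[(Q[:,2]>zlo)&(Q[:,2]<zhi)]; return len(Q),Q.mean(0)
for u,v in [(224,150),(251,150),(225,176),(251,176)]: print(near(u,v,11,.11,.12))
```

```text
[0.6465 0.5545 0.4992] [ 0.3585 -0.2098  0.2266] [-90.0821  -0.1303  -0.4067]
0.085 58 [ 0.4975 -0.0568  0.0851] [0.5512 0.1524 0.092 ]
0.092 381 [ 0.483  -0.0591  0.092 ] [0.5511 0.1512 0.098 ]
0.098 448 [ 0.4829 -0.0612  0.098 ] [0.5482 0.1475 0.1049]
(156, array([0.6416, 0.0689, 0.115 ]))
(156, array([0.6425, 0.0031, 0.1149]))
(154, array([0.5785, 0.0666, 0.1149]))
(155, array([0.574 , 0.0027, 0.1149]))
```

View pics/g9.png

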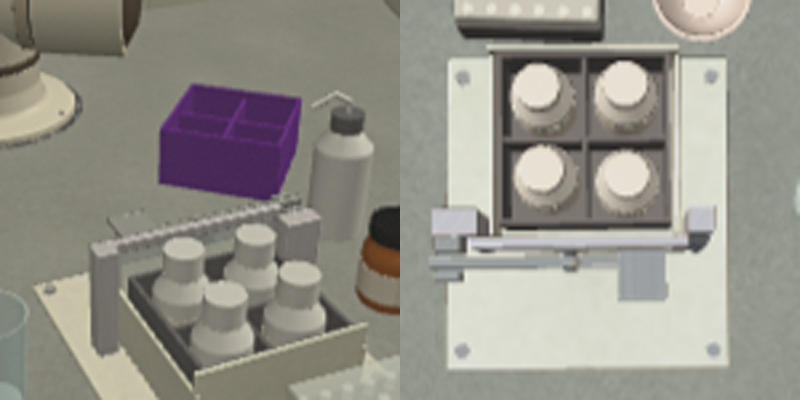

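The final picture shows the gate shut parallel to the front and the bar lying through the catch at right-panel (445,262). The crate is home and the four caps are level at z 0.115. One numeric check that the bar is level, then I'll hand in.

Run:
```python
from h import *
import time
for _ in range(2): c=camera('top')
P=cloud(c)
h=np.array([.524,-.054])
Q=P[190:215,185:290].reshape(-1,3)
for y0 in (-.045,-.03,-.01,.03,.05,.07,.09,.11,.125,.14,.15):
    k=Q[(abs(Q[:,1]-y0)<.006)&(Q[:,0]>.498)&(Q[:,0]<.516)&(Q[:,2]>.05)]
    print(y0,len(k),np.round(np.median(k,0),4) if len(k) else '')
k=Q[(Q[:,2]>.096)&(Q[:,0]>.518)&(Q[:,0]<.532)&(Q[:,1]<.1)&(Q[:,1]>-.03)]
print('gate top line slope', np.polyfit(k[:,1],k[:,0],1))
```

```text
-0.045 0 
-0.03 7 [ 0.5071 -0.0244  0.0994]
-0.01 35 [ 0.5074 -0.0099  0.0991]
0.03 15 [0.5104 0.029  0.0955]
0.05 23 [0.5106 0.0492 0.0957]
0.07 15 [0.5109 0.0704 0.0965]
0.09 15 [0.5112 0.0897 0.0954]
0.11 15 [0.5114 0.109  0.0962]
0.125 16 [0.5117 0.1251 0.0964]
0.14 34 [0.5077 0.1409 0.0941]
0.15 25 [0.5078 0.1483 0.0947]
gate top line slope [-0.0016  0.5253]
```

```bash
python3 -c "
from workcell import *
print(get_obs()['time']); print(job_done())"
```

```text
19.85
the job is handed in; nothing more can be done
None
```

I set the loose bottle down upright in the crate's empty front-right cell and pushed the crate home. Then I swung the gate shut with the thumb plate pressed and let the latch bar drop into the catch. The job was handed in at 19.9 s of robot time.

- **Bottle:** it touched down at about 7 N. In the last picture all four caps are level at z = 0.115.
- **Crate:** the push ended with about 18 N of contact where the back stop was expected. The picture shows the crate against the stop.
- **Gate and latch:** the gate met its stop at about 11 N. The bar's top reads 0.0954–0.0965 m along its length as far as the catch, so it is level, and it lies inside the catch.
- **Other things on the bench:** the ones in view of the later pictures look unmoved. I did not measure their positions again.

One check didn't fit: the fitted slope of the gate's top edge was 0.1°, against a bay yaw I had measured as about −0.5°. That is within measuring error, and nothing failed.

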